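Open the bench gas valve with the T-key

TASK

Open the gas line of this lab bench: take the blue-handled T-key from its stand, lower it down the shaft of the service box with the green top until it is fully home on the square stem at the bottom, then turn it counterclockwise (seen from above) to the open stop and leave the key standing there on the stem. Be gentle: bear down only lightly so that the sprung stem is never pressed hard down, do not wrench the key against the stop, and leave the yellow-topped box and everything else on the bench alone.

Things in the scene. Friction and masses are not known exactly. Their poses are not given: they have to be found in the camera images.
- key: T-key, 160 mm tall, 160 g, upright in its stand, socket end down. Origin: centre of the open lower end; z up the shank, x along the blue handle bar. Bar 76 mm long (x), 14 mm thick (y), 20 mm tall, its centre 150 mm above the origin. Shank 12 mm round. Lowest 30 mm: a 24 x 24 mm steel head with a 17.5 x 17.5 mm square socket, 16 mm deep, sides parallel to the key's x and y.
- key_tip (a point): centre of the key's open lower end (same as the origin of key)
- key_bar (a point): centre of the key's handle bar, where to grip it from above
- key_stand: fixed stand of the key: black foot 68 mm across, 12 mm thick, with a white upright tube (47 mm outside, 39 mm inside) up to 82 mm above the bench, open at the top. The key's lower end rests on the foot, at 12 mm. Origin: centre of the underside.
- gas_box: fixed grey service box with a GREEN top, the one to open: 110 x 110 mm, 120 mm high. A round shaft 38 mm across runs down its middle to a floor 12 mm above the bench. Origin: centre of the underside; z up. On top, 38 mm from the shaft in +x, an orange dial pointer turns with the valve from the red mark (shut) to the white mark (open).
- gas_box_mouth (a point): centre of the shaft's mouth on the green box, 120 mm above the bench. With the key fully home on the stem its lower end is 16 mm below stem_top and its bar's centre 170 mm above the bench; resting on a misaligned square it stands about 12 mm higher.
- stem_top (a point): centre of the recessed stem's top in the green box, 84 mm down. 16 mm square below a round tapered nose 4 mm high (16 to 12 mm). Sprung: sinks from 4 N, hard down after 6 mm at 16 N (keep off that); this point sinks along. The square sits on its spindle at an ODD angle to the box, unread: bear lightly, turn till the socket drops over it (same every quarter turn; enters within about 0.09 rad).
- valve (a joint): angle of the valve spindle (rad): 0 shut, where it starts, up to 1.2 fully open at a hard stop; grows counterclockwise seen from above. Stiff, about 0.1 N m (some 20 N of contact at the square), and it stays where it is left. The socket has about 0.1 rad of play about the square on either side. Feeling for the square counterclockwise is kinder: that way the valve yields, clockwise the shut stop jams a half-entered key.
- vac_box: fixed service box alike in shape but with a YELLOW top; leave it alone. Origin: centre of the underside.
- tube0: bystander: white tube with blue cap in the orange rack, 34 mm across, 114 mm tall; origin at its lower end
- tube1: bystander: white tube with green cap in the orange rack, same size and origin
- tube2: bystander: white tube with red cap in the orange rack, same size and origin
- red_bottle: bystander: red bottle, 72 mm across, 160 mm tall; origin at the centre of its underside
- jar: bystander: amber jar, 60 mm across, 80 mm tall; origin at the centre of its underside
- tip_box: bystander: open blue box, 85 x 125 x 50 mm; origin at the centre of its underside
- wrench: bystander: wrench lying on the bench; origin on its underside
Mind the look-alikes: they are no part of the job. Of the things that look like the key, the smaller one is meant.

How it is judged (in metres and radians):
On the way, in this order (a step that is already met when the one before it is completed fails the run):
1. the key is drawn upward out of its stand (height (world z) of key_tip above 0.09 m), for 0.1 s.
2. the key is fully home on the square stem in the green box (z of key_tip in the frame of stem_top below -0.012 m and horizontal distance between key_tip and stem_top below 0.004 m and angle between key's own z axis and vertical below 0.12 rad), for 0.2 s.
At the end, for the whole second after the job is handed in: The valve stands open (joint beyond 1.08 of 1.2 rad), the key stands released and at rest on the stem of the green box: its lower end more than 12 mm below the stem's top, within 4 mm of its centre line, the key within 0.12 rad of upright (all of step 2 and value of joint valve above 1.08 rad and linear speed of key below 0.02 m/s and angular speed of key below 0.2 rad/s); the robot touches nothing.
It fails at once if the sprung stem is pressed hard down (sunk more than 5.5 of its 6 mm) (height (world z) of stem_top below 0.0305 m).
It fails at once if the key bears on the green box or its stem, or is wrenched there, with more than 60 N (contact forces added up) (contact force between key and gas_box above 60 N).
It fails at once if the key touches the yellow box with more than 5 N (contact force between key and vac_box above 5 N).
It fails at once if a bystander is moved more than 30 mm (distance of any of tube0, tube1, tube2, red_bottle, jar, tip_box, wrench from where it was at the start of the episode above 0.03 m).
It also fails if it takes over 53 s, if anything falls off the work surface, if the arm or the gripper's body presses on something with over 40 N, if the wrist force passes 120 N, or if a joint passes its speed limit or range.

ROBOT

A 6-joint arm with a two-finger parallel gripper is mounted at the origin on the work surface. World frame = base frame: x ahead of the robot, y to its left, z up, the work surface at z = 0. Lengths are in m, angles in degrees, forces in N, time in s.
With the tool pointing down it reaches from about 0.3 to 0.75 m from the base axis. Payload 8.5 kg.
Tool frame: the origin (TCP) lies on the centre line of the jaws, within the pads' length; the fingertips stand env.tcp_to_tips ahead of it and the grasp point (between the pads) lies 8 mm behind it (env.tcp_to_tips is the distance from the TCP to the fingertips, in m); z points along the fingers, y is the direction in which the jaws open and shut (so a half turn about z gives the same grasp; the last joint's range is limited). The gripper opens to 85 mm and grips with 20 to 120 N. Pads are 22 mm wide; open, the fingers measure 114 mm over their backs; the gripper's body (76 mm by 85 mm) begins 54 mm behind the grasp point. The pads swing forward as they close: fully open they stand 13 mm farther back than shut.
Start: joints at [61.347, 21.807, 74.336, -0, 83.858, -12.336], TCP at [0.155, 0.528, 0.242] pointing down, gripper open.
Joint ranges: [-178.18, 178.18], [-50.72, 133.34], [12.68, 142.11], [-81.47, 261.47], [9.98, 163.14], [-165.26, 165.26]. Speed limits (degrees/s): [136.94, 136.94, 180, 180, 180, 180].

INTERFACE

Orientations are given as a 3x3 rotation matrix whose columns are the frame's x, y, z axes.
In Python, from rig import env gives the robot as it stands. The module is installed in compiled form; this text tells all that it offers.
- The arm moves only by the tool carry_out, never from a script. Its argument "rows" is a list of rows, each an object of numbers: "tx", "ty", "tz": the shift along the tool's x, y, z in cm; "yaw": the turn about the tool's z in rad. In form: [{"tx": .., "ty": .., "tz": .., "yaw": ..}, ...]. A call has 1 to 12 rows; each row shifts and turns the pose as measured when the row begins, along the tool's axes as they then stand; what a row does not reach is not made up. A row lasts 1/10 s, in which the tool goes at most 50 mm and 8.59 degrees, less where a joint would pass 70% of its speed; a pose out of reach is approached as far as the arm can. A call is refused whole if a number of a shift passes 5 or a number of a turn 0.15, either way. A call with a gripper value outside its range is refused whole. "jaw" is the closure, from -1 (fully open) to 1 (shut), set as the call begins (left out, the last holds). The fingers move at their own pace and stop on an object; "squeeze" is the grip in N (left out, the last holds). Time passes only in rows, so rows that do not move let the fingers close. It gives the time, the measured TCP pose, the force and the opening at its end, in the units of the state.
- env.observe(): the state, without advancing time (a new reading comes with each control period).
- env.get_image(name): name is "scene" or "top" or "wrist"; returns the picture (384x512x3 uint8, red, green, blue); there is no depth.
- env.camera_params(name): a dict with "vertical_fov" (degrees; the focal length in pixels is half the picture's height over the tangent of half this angle, whatever the lens; pixels are square), "cx", "cy" (the principal point, pixels), "view" (4x4, takes a point from world to camera coordinates). Camera axes: x right, y up, looking along -z (the intrinsics and any distortion apply to the point x, -y, -z); pixel columns grow to the right and rows downward; lengths in m; the calibration is good to about 2 mm. The wrist camera is an equidistant fisheye: a pixel r from the principal point sees the ray r / f radians off the axis. A picture is of the moment at which its call begins: read the wrist's pose just before it. camera_params takes no time and is no camera call; for the wrist camera it gives the pose at the moment of the call.
- env.close_job(): hands the job in, once; it reports no verdict.
The state is a dict: "time_s": time; "q": joint angles; "qvel": joint speeds; "joint_efforts": joint torques, N m; "position": TCP position; "tool_rot": TCP orientation; "ft_force": force on the tool from outside, world axes, zero at the start; "wrist_torque": the same for the moment, N m; "grip_width": finger opening in m.
Only numpy, scipy, OpenCV 4.12 (cv2) and the standard library are available. Lean on these libraries where they do the work, as an engineer would, in place of code of your own. Each camera call takes 0.05 s, during which the arm holds its last target. There are 200 camera calls.

## Working session

There is one attempt and no reset: what is moved stays moved. The work goes in short steps, Python scripts to look and compute and a tool call to move; the robot and the scene stay as the last step left them, time stands still between calls to the robot, and variables do not carry over. Pictures are saved under pics/ and viewed, about 8 in all and at most 12, crops included, and the job is handed in when it is done.

Besides the shell and the picture viewer there is one more tool, called after "Emit:" by a JSON object that holds its "name" and its "arguments". carry_out: Moves the arm, as the interface text tells. Its arguments: {"type":"object","properties":{"rows":{"type":"array","items":{"type":"object","properties":{"tx":{"type":"number"},"ty":{"type":"number"},"tz":{"type":"number"},"yaw":{"type":"number"}}}},"jaw":{"type":"number"},"squeeze":{"type":"number"}},"required":["rows"]}

```bash
mkdir -p pics
python3 - <<'E'
from rig import env
import cv2,numpy as np
s=env.observe();print(s['time_s'],s['position'],s['tool_rot'],s['grip_width'],env.tcp_to_tips)
ims=[]
for n in("scene","top","wrist"):
    im=env.get_image(n);cv2.imwrite(f"pics/{n}0.png",im[:,:,::-1])
    p=env.camera_params(n);print(n,p['vertical_fov'],p['cx'],p['cy']);print(np.round(p['view'],4).tolist())
a=[cv2.imread(f"pics/{n}0.png") for n in("scene","top")]
cv2.imwrite("pics/both.png",cv2.resize(np.vstack(a),(400*512//400,768))[:,:] if 0 else a[1])
E
```

```text
0.0 [0.1543862  0.52759557 0.24171002] [[-9.59730158e-01  2.80922676e-01 -6.88210861e-04]
 [ 2.80923364e-01  9.59729323e-01 -1.30026296e-03]
 [ 2.95222793e-04 -1.44123609e-03 -9.99998918e-01]] 0.08568413709126149 0.011
scene 55.974543765817444 255.19356300595575 191.2121696308575
[[-0.3755, 0.9268, 0.0088, 0.1888], [-0.6125, -0.2553, 0.7481, 0.2613], [0.6956, 0.2755, 0.6635, -1.5613], [0.0, 0.0, 0.0, 1.0]]
top 44.06611507159895 242.7125343754387 196.0086017360811
[[0.02, -0.9998, 0.0095, -0.0219], [0.9911, 0.0211, 0.1318, -0.5696], [-0.132, 0.0068, 0.9912, -1.4773], [0.0, 0.0, 0.0, 1.0]]
wrist 65.70646984690485 255.0774963565641 190.64463611337575
[[0.2809, 0.9597, -0.0014, -0.5506], [-0.917, 0.268, -0.2956, 0.0394], [-0.2833, 0.0843, 0.9553, -0.3806], [0.0, 0.0, 0.0, 1.0]]
```

View pics/top0.png

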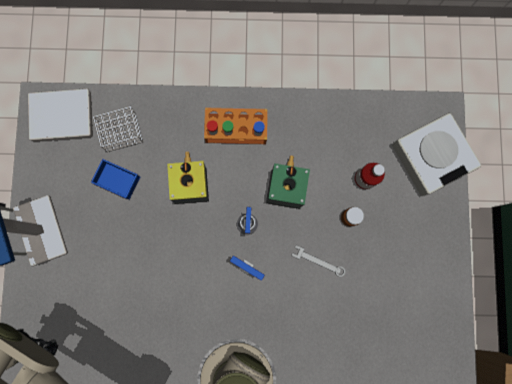

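View pics/scene0.png

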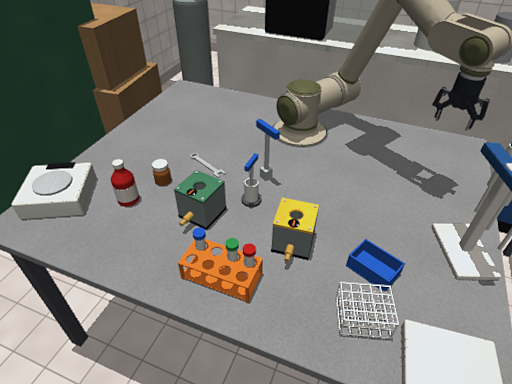

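The top view shows the smaller key in its white stand at (248,220), with its bar roughly along world x. The taller decoy is at (246,267), the green box at (289,185) and the yellow box at (187,182). I'll measure with masks next.

```bash
cat > h.py <<'E'
from rig import env
import cv2,numpy as np
def ray(n,uv,p=None):
    p=p or env.camera_params(n);V=np.array(p['view']);f=192/np.tan(np.radians(p['vertical_fov']/2))
    d=np.array([uv[0]-p['cx'],uv[1]-p['cy']])/f
    if n=='wrist':
        r=np.hypot(*d);c=np.array([*(d*(np.sin(r)/max(r,1e-9))),np.cos(r)])
    else: c=np.array([d[0],d[1],1.])
    R=V[:3,:3];return -R.T@V[:3,3],R.T@(c*[1,-1,-1])
def onz(n,uv,z,p=None):
    o,d=ray(n,uv,p);return o+d*(z-o[2])/d[2]
def tri(a,b):
    (o1,d1),(o2,d2)=a,b
    s=np.linalg.lstsq(np.c_[d1,-d2],o2-o1,rcond=None)[0]
    P,Q=o1+s[0]*d1,o2+s[1]*d2;return (P+Q)/2,np.linalg.norm(P-Q)
def hsv(n):return cv2.cvtColor(cv2.imread(n),cv2.COLOR_BGR2HSV)
def blobs(m,amin=30):
    k,l,st,c=cv2.connectedComponentsWithStats(m);
    return [(c[i].round(1),st[i].tolist(),np.argwhere(l==i)[:,::-1]) for i in range(1,k) if st[i,4]>=amin]
E
python3 - <<'E'
from h import *
for n in('top','scene'):
    H=hsv(f'pics/{n}0.png')
    for nm,lo,hi in(('blue',(105,150,60),(125,255,255)),('green',(60,90,40),(90,255,200)),('orange',(8,180,120),(20,255,255))):
        for c,st,pts in blobs(cv2.inRange(H,lo,hi)):
            r=cv2.minAreaRect(pts.astype(np.float32))
            z={'blue':.162,'green':.12,'orange':.125}[nm]
            print(n,nm,c,st,[np.round(x,1) for x in r],onz(n,c,z).round(4), cv2.boxPoints(r).round(1).tolist() if nm=='green' else '')
a=cv2.imread('pics/top0.png')[140:290,200:350];b=cv2.imread('pics/scene0.png')[110:240,150:300]
cv2.imwrite('pics/c1.png',np.hstack([cv2.resize(a,(400,400),interpolation=2),cv2.resize(b,(400,400),interpolation=2)]))
E
```

```text
top blue [258.6 126.8] [254, 122, 10, 11, 85] [array([258.5, 127. ]), array([10.,  9.]), np.float64(90.0)] [ 0.763  -0.0526  0.162 ] 
top blue [115.1 178.9] [92, 160, 46, 38, 948] [array([114. , 178.4]), array([39.3, 26.1]), np.float64(24.0)] [0.5961 0.3663 0.162 ] 
top blue [247.8 219.9] [245, 207, 6, 26, 109] [array([247.8, 219.6]), array([ 4.3, 25.2]), np.float64(3.6)] [ 0.4836 -0.0255  0.162 ] 
top blue [  3.3 249.4] [0, 225, 11, 40, 238] [array([  5. , 244.5]), array([39., 10.]), np.float64(90.0)] [0.3841 0.6752 0.162 ] 
top blue [246.8 267.6] [230, 256, 34, 24, 226] [array([246.7, 267.6]), array([36.9,  6.2]), np.float64(31.6)] [ 0.3463 -0.0252  0.162 ] 
top green [227.5 126.1] [223, 121, 10, 11, 87] [array([227.5, 126. ]), array([10.,  9.]), np.float64(90.0)] [0.7751 0.0416 0.12  ] [[223.0, 121.0], [232.0, 121.0], [232.0, 131.0], [223.0, 131.0]]
top green [288.3 185.1] [269, 164, 40, 41, 1014] [array([288.6, 183.9]), array([36. , 35.5]), np.float64(9.5)] [ 0.5953 -0.1471  0.12  ] [[267.8999938964844, 198.5], [273.79998779296875, 163.5], [309.29998779296875, 169.39999389648438]
[... 1386 characters left out ...]
-1.0875  0.12  ] [[-0.0, 0.0], [104.0, 0.0], [104.0, 213.0], [0.0, 213.0]]
scene green [199.4 185.9] [174, 171, 50, 32, 731] [array([198.3, 186. ]), array([42.9, 27.7]), np.float64(21.8)] [ 0.6061 -0.1424  0.12  ] [[173.1999969482422, 190.89999389648438], [183.5, 165.1999969482422], [223.3000030517578, 181.10000610351562], [213.10000610351562, 206.8000030517578]]
scene green [231.7 244. ] [226, 238, 13, 13, 138] [array([232., 244.]), array([12., 12.]), np.float64(90.0)] [0.7763 0.0445 0.12  ] [[226.0, 238.0], [238.0, 238.0], [238.0, 250.0], [226.0, 250.0]]
scene orange [220.6 270.6] [178, 240, 84, 61, 2609] [array([219.8, 266.8]), array([81.1, 44.9]), np.float64(20.1)] [0.8647 0.0565 0.125 ]
```

View pics/c1.png

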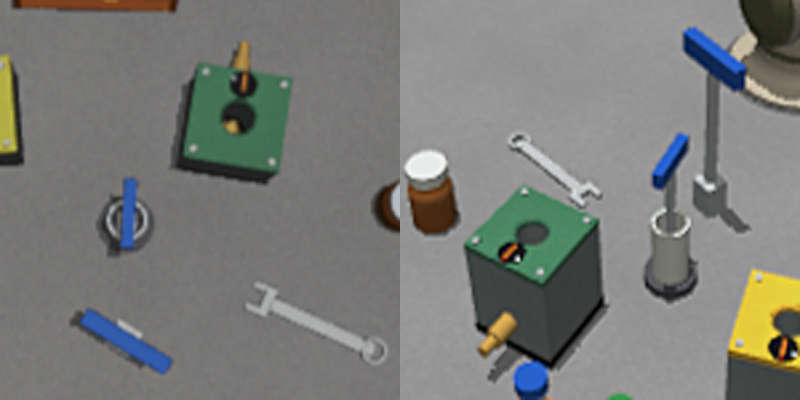

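The crop confirms it: the small key stands in the tube, the tall decoy stands nearer the base, and the shaft shows a brass stem. Next I'll work out the targets and the first move.

```bash
cat >> h.py <<'E'
def go(x,y,z=None):
    s=env.observe();p=s['position'];R=np.array(s['tool_rot'])
    d=np.array([x,y,p[2] if z is None else z])-p
    print('t',s['time_s'],'pos',np.round(p,4),'xang',round(float(np.degrees(np.arctan2(R[1,0],R[0,0]))),2),'tool shift cm',(R.T@d*100).round(2),'q',np.round(s['q'],1))
E
python3 - <<'E'
from h import *
print(tri(ray('top',(247.8,219.9)),ray('scene',(250.6,162))))
print('decoy',tri(ray('top',(246.8,267.6)),ray('scene',(267.7,128.8))))
print('box',tri(ray('top',(288.6,183.9)),ray('scene',(198.3,186))))
H=hsv('pics/top0.png')
pts=[b for b in blobs(cv2.inRange(H,(105,150,60),(125,255,255))) if abs(b[0][0]-247.8)<1 and abs(b[0][1]-220)<2][0][2]
vx,vy,x,y=cv2.fitLine(pts.astype(np.float32),2,0,.01,.01).ravel()
a=onz('top',(x-10*vx,y-10*vy),.172);b=onz('top',(x+10*vx,y+10*vy),.172);print(a,b,np.degrees(np.arctan2(*(b-a)[1::-1])))
c=np.array([onz('top',q,.12)[:2] for q in [[267.9,198.5],[273.8,163.5],[309.3,169.4],[303.4,204.4]]]);print('corners',c.round(4).tolist())
go(.485,-.0245,.262)
E
```

```text
(array([ 0.48364365, -0.02516331,  0.15982171]), np.float64(0.0008528711771133738))
decoy (array([ 0.34638822, -0.02271884,  0.20206329]), np.float64(0.003692994632769321))
box (array([ 0.60048073, -0.14933569,  0.11272351]), np.float64(0.0013599697029356907))
[ 0.45402892 -0.02404397  0.172     ] [ 0.51188013 -0.02667437  0.172     ] -2.603357455217518
corners [[0.553, -0.0858], [0.661, -0.1024], [0.6451, -0.2107], [0.5374, -0.1931]]
t 0.15 pos [0.1544 0.5277 0.2419] xang 163.68 tool shift cm [-47.24 -43.71  -1.98] q [ 61.3  21.8  74.4  -0.   83.9 -12.3]
```

Emit:
{"name": "carry_out", "arguments": {"rows": [{"tx":-3.0,"ty":-2.8,"tz":-0.5},{"tx":-3.4,"ty":-3.2,"tz":-0.5},{"tx":-3.5,"ty":-3.2,"tz":-0.5},{"tx":-3.5,"ty":-3.2,"tz":-0.5},{"tx":-3.5,"ty":-3.2},{"tx":-3.5,"ty":-3.2},{"tx":-3.5,"ty":-3.2},{"tx":-3.5,"ty":-3.2},{"tx":-3.5,"ty":-3.2},{"tx":-3.5,"ty":-3.2},{"tx":-3.5,"ty":-3.2},{"tx":-3.5,"ty":-3.2}], "jaw": -1}}

```text
validation failed for argument at $.ro...
```

Emit:
{"name": "carry_out", "arguments": {"rows": [{"yaw":0.145},{"yaw":0.145},{"yaw":0.145},{"yaw":0.145},{"yaw":0.145},{"yaw":0.145},{"yaw":0.145},{"yaw":0.145},{"yaw":0.145},{"yaw":0.145}]}}

```text
validation failed for argument at $.ro...
```

Emit:
{"name": "carry_out", "arguments": {"rows": [{"yaw":0.145},{"yaw":0.145},{"yaw":0.145},{"yaw":0.145},{"yaw":0.145},{"yaw":0.145},{"yaw":0.145},{"yaw":0.145},{"yaw":0.145},{"yaw":0.145}]}}

```text
validation failed for argument at $.ro...
```

Run:
```python
from h import *
go(.485,-.0245,.262)
```

```text
t 0.15 pos [0.1544 0.5277 0.2419] xang 163.68 tool shift cm [-47.24 -43.71  -1.98] q [ 61.3  21.8  74.4  -0.   83.9 -12.3]
```

All four fields seem to be required in every row.

Emit:
{"name": "carry_out", "arguments": {"rows": [{"tx":-3.0,"ty":-2.8,"tz":-0.5,"yaw":0},{"tx":-3.4,"ty":-3.2,"tz":-0.5,"yaw":0},{"tx":-3.5,"ty":-3.2,"tz":-0.5,"yaw":0},{"tx":-3.5,"ty":-3.2,"tz":-0.5,"yaw":0},{"tx":-3.5,"ty":-3.2,"tz":0,"yaw":0},{"tx":-3.5,"ty":-3.2,"tz":0,"yaw":0},{"tx":-3.5,"ty":-3.2,"tz":0,"yaw":0},{"tx":-3.5,"ty":-3.2,"tz":0,"yaw":0},{"tx":-3.5,"ty":-3.2,"tz":0,"yaw":0},{"tx":-3.5,"ty":-3.2,"tz":0,"yaw":0},{"tx":-3.5,"ty":-3.2,"tz":0,"yaw":0},{"tx":-3.5,"ty":-3.2,"tz":0,"yaw":0}], "jaw": -1}}

```text
time_s: 1.35
position: [0.4523, 0.0321, 0.2613]
tool_rot: [[-0.962, 0.272, -0.001], [0.272, 0.962, -0.002], [0.0, -0.002, -1.0]]
ft_force: [1.4, 0.9, 0.4]
grip_width: 0.0854
```

Emit:
{"name": "carry_out", "arguments": {"rows": [{"tx":0,"ty":0,"tz":0,"yaw":0.145},{"tx":0,"ty":0,"tz":0,"yaw":0.145},{"tx":0,"ty":0,"tz":0,"yaw":0.145},{"tx":0,"ty":0,"tz":0,"yaw":0.145},{"tx":0,"ty":0,"tz":0,"yaw":0.145},{"tx":0,"ty":0,"tz":0,"yaw":0.145},{"tx":0,"ty":0,"tz":0,"yaw":0.145},{"tx":0,"ty":0,"tz":0,"yaw":0.145},{"tx":0,"ty":0,"tz":0,"yaw":0.145},{"tx":0,"ty":0,"tz":0,"yaw":0.145}]}}

```text
time_s: 2.35
position: [0.4541, 0.0255, 0.2583]
tool_rot: [[0.204, 0.979, -0.007], [0.979, -0.204, -0.002], [-0.003, -0.006, -1.0]]
ft_force: [-0.1, -0.1, -0.3]
grip_width: 0.0854
```

Emit:
{"name": "carry_out", "arguments": {"rows": [{"tx":0,"ty":0,"tz":0,"yaw":0.145},{"tx":0,"ty":0,"tz":0,"yaw":0.145},{"tx":0,"ty":0,"tz":0,"yaw":0.145},{"tx":0,"ty":0,"tz":0,"yaw":0.145},{"tx":0,"ty":0,"tz":0,"yaw":0.145},{"tx":0,"ty":0,"tz":0,"yaw":0.145},{"tx":0,"ty":0,"tz":0,"yaw":0.145},{"tx":0,"ty":0,"tz":0,"yaw":0.145},{"tx":0,"ty":0,"tz":0,"yaw":0.145},{"tx":0,"ty":0,"tz":0,"yaw":0.145}]}}

```text
time_s: 3.35
position: [0.4528, 0.0257, 0.2565]
tool_rot: [[0.991, -0.135, -0.012], [-0.135, -0.991, -0.001], [-0.012, 0.002, -1.0]]
ft_force: [-0.3, 0.1, 0.0]
grip_width: 0.0855
```

Run:
```python
from h import *
go(.485,-.0245,.262)
```

```text
t 3.35 pos [0.4528 0.0257 0.2565] xang -7.74 tool shift cm [ 3.86  4.55 -0.59] q [-11.7  11.7  86.7  -0.2  82.3  86.1]
```

Emit:
{"name": "carry_out", "arguments": {"rows": [{"tx":2.0,"ty":2.3,"tz":0,"yaw":0},{"tx":1.9,"ty":2.2,"tz":0,"yaw":0},{"tx":0,"ty":0,"tz":0,"yaw":-0.09},{"tx":0,"ty":0,"tz":0,"yaw":0}]}}

```text
time_s: 3.75
position: [0.4858, -0.0255, 0.2554]
tool_rot: [[0.999, -0.047, -0.014], [-0.047, -0.999, 0.0], [-0.014, 0.001, -1.0]]
ft_force: [0.0, 0.4, -0.5]
grip_width: 0.0854
```

Run:
```python
from h import *
go(.485,-.0245,.262)
p=env.camera_params('wrist');im=env.get_image('wrist')[:,:,::-1];cv2.imwrite('pics/w1.png',im)
H=hsv('pics/w1.png')
for c,st,pts in blobs(cv2.inRange(H,(105,150,60),(125,255,255)),100):
    r=cv2.minAreaRect(pts.astype(np.float32));print(c,st,cv2.boxPoints(r).round(1).tolist())
    print([onz('wrist',q,.172,p)[:2].round(4).tolist() for q in cv2.boxPoints(r)])
```

```text
t 3.75 pos [ 0.4858 -0.0255  0.2554] xang -2.71 tool shift cm [-0.09 -0.1  -0.66] q [-16.9  15.2  82.1  -0.2  83.5  75.9]
[ 1.5 96.5] [0, 82, 6, 41, 127] [[-0.0, 82.0], [5.0, 82.0], [5.0, 122.0], [0.0, 122.0]]
[[0.6125, 0.2086], [0.6107, 0.2009], [0.5732, 0.2066], [0.5745, 0.2145]]
[252.6 197.7] [243, 153, 19, 92, 1610] [[243.0, 153.0], [261.0, 153.0], [261.0, 244.0], [243.0, 244.0]]
[[0.5237, -0.0175], [0.523, -0.0307], [0.4482, -0.0277], [0.4489, -0.013]]
```

View pics/w1.png

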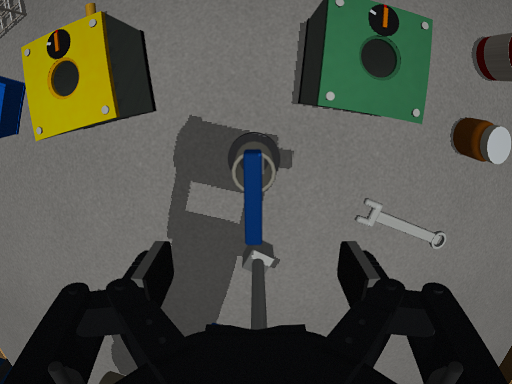

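The bar's top outline spans x 0.4485–0.5235 m at -2.8°, so the jaws are aligned. Next is the descent and the grip.

Emit:
{"name": "carry_out", "arguments": {"rows": [{"tx":0.05,"ty":-0.2,"tz":2.5,"yaw":0},{"tx":0.05,"ty":0,"tz":2.5,"yaw":0},{"tx":0.05,"ty":0,"tz":2.5,"yaw":0},{"tx":0.05,"ty":0,"tz":1.8,"yaw":0},{"tx":0,"ty":0,"tz":0.5,"yaw":0}]}}

```text
time_s: 4.3
position: [0.4862, -0.0218, 0.1555]
tool_rot: [[0.998, -0.059, -0.01], [-0.059, -0.998, -0.001], [-0.01, 0.002, -1.0]]
ft_force: [-0.3, -0.2, 0.6]
grip_width: 0.0852
```

Run:
```python
from h import *
go(.486,-.0237,.154)
```

```text
t 4.3 pos [ 0.4862 -0.0218  0.1555] xang -3.36 tool shift cm [-0.    0.19  0.15] q [-16.4  20.8  91.8  -0.2  67.9  77. ]
```

Emit:
{"name": "carry_out", "arguments": {"rows": [{"tx":0,"ty":0.15,"tz":0.15,"yaw":-0.01},{"tx":0,"ty":0,"tz":0,"yaw":0},{"tx":0,"ty":0,"tz":0,"yaw":0},{"tx":0,"ty":0,"tz":0,"yaw":0},{"tx":0,"ty":0,"tz":0,"yaw":0},{"tx":0,"ty":0,"tz":0,"yaw":0},{"tx":0,"ty":0,"tz":0,"yaw":0},{"tx":0,"ty":0,"tz":0,"yaw":0},{"tx":0,"ty":0,"tz":0,"yaw":0},{"tx":0,"ty":0,"tz":0,"yaw":0}], "jaw": 1, "squeeze": 40}}

```text
time_s: 5.3
position: [0.4866, -0.0231, 0.1566]
tool_rot: [[0.999, -0.05, -0.007], [-0.05, -0.999, -0.002], [-0.007, 0.002, -1.0]]
ft_force: [-0.8, 0.0, -1.1]
grip_width: 0.0131
```

Run:
```python
from h import *
go(.486,-.0237,.154)
```

```text
t 5.3 pos [ 0.4866 -0.0231  0.1566] xang -2.86 tool shift cm [-0.06  0.06  0.26] q [-16.6  20.7  91.8  -0.2  67.8  76.4]
```

Gripped, with 13 mm of opening. I'll lift the key, then measure the mouth with the wrist camera.

Emit:
{"name": "carry_out", "arguments": {"rows": [{"tx":0,"ty":0,"tz":-1.0,"yaw":0},{"tx":0,"ty":0,"tz":-2.0,"yaw":0},{"tx":0,"ty":0,"tz":-2.5,"yaw":0},{"tx":0,"ty":0,"tz":-2.5,"yaw":0},{"tx":0,"ty":0,"tz":-2.5,"yaw":0},{"tx":0,"ty":0,"tz":-2.5,"yaw":0},{"tx":0,"ty":0,"tz":-1.5,"yaw":0},{"tx":0,"ty":0,"tz":0,"yaw":0}]}}

```text
time_s: 6.1
position: [0.4867, -0.0225, 0.3116]
tool_rot: [[0.999, -0.05, -0.006], [-0.05, -0.999, -0.002], [-0.006, 0.003, -1.0]]
ft_force: [-0.1, -0.4, -2.6]
grip_width: 0.0138
```

Run:
```python
from h import *
go(.599,-.148,.30)
print(env.observe()['ft_force'])
p=env.camera_params('wrist');np.save('w2v.npy',p['view']);im=env.get_image('wrist')[:,:,::-1];cv2.imwrite('pics/w2.png',im)
t=env.get_image('top')[:,:,::-1];cv2.imwrite('pics/t2.png',t)
H=hsv('pics/w2.png')
for c,st,pts in blobs(cv2.inRange(H,(60,90,30),(90,255,200)),400):
    h=cv2.convexHull(pts.astype(np.int32));q=cv2.approxPolyDP(h,6,True)[:,0]
    W=np.array([onz('wrist',x,.12,p)[:2] for x in q]);print(c,st,q.tolist(),W.round(4).tolist(),W.mean(0))
    m=np.zeros(H.shape[:2],np.uint8);cv2.fillConvexPoly(m,h,255)
    m[pts[:,1],pts[:,0]]=0
    for c2,s2,p2 in blobs(m,150):
        e=np.array([onz('wrist',x,.12,p)[:2] for x in cv2.convexHull(p2.astype(np.int32))[:,0]],np.float32)
        print('  hole',c2,s2,cv2.minEnclosingCircle(e))
```

```text
t 6.1 pos [ 0.4867 -0.0225  0.3116] xang -2.87 tool shift cm [11.85 11.97  1.12] q [-16.5  13.1  75.7  -0.2  91.6  76.4]
[-0.08919003 -0.38287549 -2.56389981]
[357.1  68.3] [308, 10, 100, 111, 7171] [[407, 31], [398, 120], [308, 105], [319, 10]] [[0.6479, -0.2077], [0.5397, -0.1921], [0.5561, -0.083], [0.6641, -0.1006]] [ 0.60191988 -0.14587   ]
  hole [364.4  32.7] [352, 19, 26, 28, 543] ((0.6405209302902222, -0.1531274914741516), 0.017088457942008972)
  hole [360.1  65.1] [345, 50, 31, 32, 744] ((0.6016398072242737, -0.14495399594306946), 0.018585864454507828)
```

View pics/w2.png

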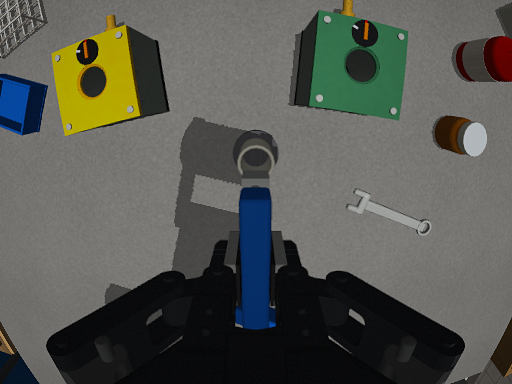

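The wrist view shows the key out of the stand, with the green mouth centre at (360,65), which gives (0.602,-0.1455). The key-to-mouth offset agrees with the top camera to within 1 mm. I'm moving above the mouth now.

Emit:
{"name": "carry_out", "arguments": {"rows": [{"tx":1.5,"ty":1.5,"tz":0,"yaw":0},{"tx":2.6,"ty":2.5,"tz":0,"yaw":0},{"tx":2.6,"ty":2.5,"tz":0,"yaw":0},{"tx":2.6,"ty":2.5,"tz":0,"yaw":0},{"tx":1.9,"ty":1.8,"tz":0,"yaw":0},{"tx":0.9,"ty":0.8,"tz":0,"yaw":0},{"tx":0,"ty":0,"tz":0,"yaw":0}]}}

```text
time_s: 6.9
position: [0.6026, -0.1476, 0.2974]
tool_rot: [[0.998, -0.049, -0.026], [-0.049, -0.999, 0.006], [-0.027, -0.005, -1.0]]
ft_force: [-0.7, 0.2, -2.3]
grip_width: 0.0133
```

Run:
```python
from h import *
go(.6024,-.146,.285)
im=env.get_image('wrist')[:,:,::-1];cv2.imwrite('pics/w3.png',im)
s=env.get_image('scene')[:,:,::-1];cv2.imwrite('pics/s3.png',s);cv2.imwrite('pics/c3.png',np.hstack([cv2.resize(s[80:240,120:280],(384,384),interpolation=2),im[:,100:484]]))
```

```text
t 6.9 pos [ 0.6026 -0.1476  0.2974] xang -2.79 tool shift cm [ 0.01 -0.15  1.24] q [-24.6  28.4  54.6  -0.3  98.6  68.2]
```

View pics/c3.png

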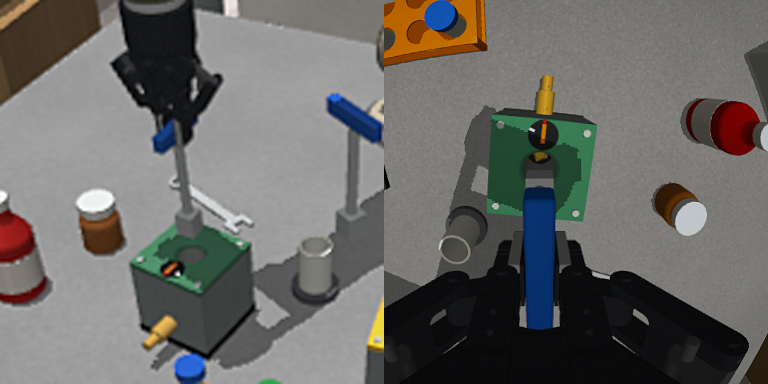

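The tilt grew to 0.026 rad, so I'm compensating the tip in x. I'll go down to just above the mouth and check alignment there.

Emit:
{"name": "carry_out", "arguments": {"rows": [{"tx":0.25,"ty":-0.05,"tz":0.9,"yaw":0},{"tx":0,"ty":0,"tz":0.9,"yaw":0},{"tx":0,"ty":0,"tz":0,"yaw":0}]}}

```text
time_s: 7.3
position: [0.6026, -0.1437, 0.2787]
tool_rot: [[0.999, -0.046, -0.027], [-0.046, -0.999, 0.007], [-0.027, -0.005, -1.0]]
ft_force: [-0.6, -0.1, -1.2]
grip_width: 0.013
```

Run:
```python
from h import *
go(.605,-.147,.275);print(np.round(env.observe()['tool_rot'],4)[:,2])
p=env.camera_params('wrist')
im=env.get_image('wrist')[:,:,::-1];cv2.imwrite('pics/w4.png',im)
t=env.get_image('top')[:,:,::-1];s=env.get_image('scene')[:,:,::-1];cv2.imwrite('pics/t4.png',t);cv2.imwrite('pics/s4.png',s)
H=hsv('pics/w4.png')
for c,st,pts in blobs(cv2.inRange(H,(60,90,20),(90,255,200)),1500):
    h=cv2.convexHull(pts.astype(np.int32));q=cv2.approxPolyDP(h,6,True)[:,0]
    W=np.array([onz('wrist',x,.12,p)[:2] for x in q]);print(c,st,q.tolist(),W.round(4).tolist(),W.mean(0))
g=lambda i,x,y,w:cv2.resize(i[y:y+w,x:x+w],(400,400),interpolation=2)
cv2.imwrite('pics/c4.png',np.hstack([g(im,190,70,140),g(s,150,130,110)]))
```

```text
t 7.3 pos [ 0.6026 -0.1437  0.2787] xang -2.63 tool shift cm [0.27 0.33 0.36] q [-24.2  28.7  57.   -0.3  95.9  68.4]
[-0.0267  0.0067 -0.9996]
[259.4 168.8] [203, 115, 118, 113, 8046] [[320, 127], [304, 227], [203, 218], [209, 115]] [[0.6478, -0.208], [0.5405, -0.1922], [0.5559, -0.0836], [0.6641, -0.0998]] [ 0.60208353 -0.14590593]
```

View pics/c4.png

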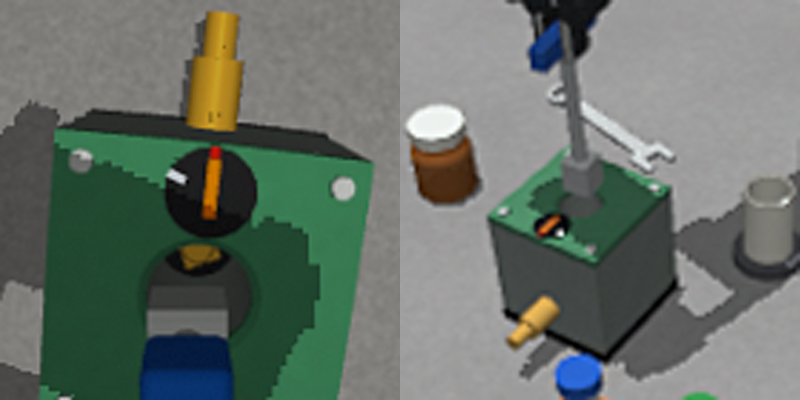

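Emit:
{"name": "carry_out", "arguments": {"rows": [{"tx":0.27,"ty":0.33,"tz":0,"yaw":0},{"tx":0,"ty":0,"tz":0,"yaw":0}]}}

```text
time_s: 7.65
position: [0.606, -0.1477, 0.2812]
tool_rot: [[0.999, -0.046, -0.023], [-0.046, -0.999, 0.005], [-0.023, -0.004, -1.0]]
ft_force: [-0.7, 0.1, -1.8]
grip_width: 0.0132
```

Run:
```python
from h import *
go(.605,-.147,.275);print(np.round(env.observe()['tool_rot'],4)[:,2])
```

```text
t 7.65 pos [ 0.606  -0.1477  0.2812] xang -2.63 tool shift cm [-0.09 -0.07  0.62] q [-24.4  29.   56.1  -0.3  96.2  68.2]
[-0.0226  0.0047 -0.9997]
```

Emit:
{"name": "carry_out", "arguments": {"rows": [{"tx":-0.08,"ty":-0.06,"tz":1.0,"yaw":0},{"tx":0.02,"ty":0,"tz":1.0,"yaw":0},{"tx":0.02,"ty":0,"tz":1.0,"yaw":0},{"tx":0.02,"ty":0,"tz":0.5,"yaw":0},{"tx":0,"ty":0,"tz":0,"yaw":0}]}}

```text
time_s: 8.15
position: [0.6047, -0.147, 0.2423]
tool_rot: [[0.999, -0.046, -0.024], [-0.046, -0.999, 0.005], [-0.024, -0.004, -1.0]]
ft_force: [1.3, -0.2, -2.9]
grip_width: 0.0133
```

Run:
```python
from h import *
go(.605,-.147,.19);print(np.round(env.observe()['tool_rot'],4)[:,2],np.round(env.observe()['wrist_torque'],2))
im=env.get_image('wrist')[:,:,::-1]
s=env.get_image('scene')[:,:,::-1]
g=lambda i,x,y,w:cv2.resize(i[y:y+w,x:x+w],(400,400),interpolation=2)
cv2.imwrite('pics/c5.png',np.hstack([g(im,190,70,140),g(s,150,130,110)]))
```

```text
t 8.15 pos [ 0.6047 -0.147   0.2423] xang -2.65 tool shift cm [0.16 0.02 5.23] q [-24.4  29.9  60.8  -0.3  90.7  68.2]
[-0.0239  0.0053 -0.9997] [ 0.05 -0.03  0.03]
```

View pics/c5.png

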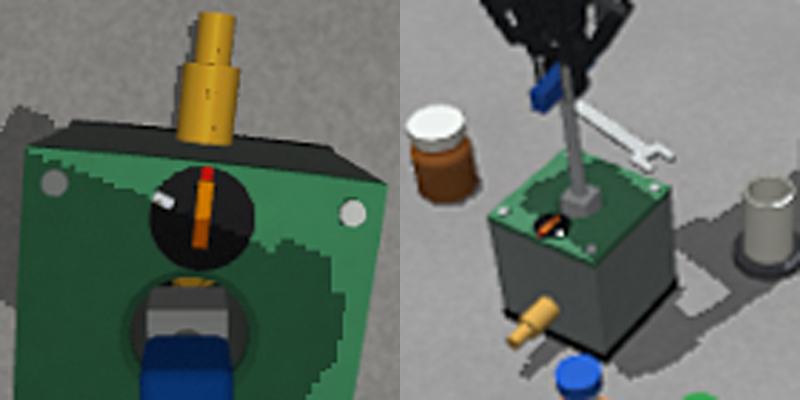

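The head is entering centred. Continuing down to just above the stem.

Emit:
{"name": "carry_out", "arguments": {"rows": [{"tx":0.02,"ty":0,"tz":1.0,"yaw":0},{"tx":0.02,"ty":0,"tz":1.0,"yaw":0},{"tx":0.02,"ty":0,"tz":1.0,"yaw":0},{"tx":0.02,"ty":0,"tz":1.0,"yaw":0},{"tx":0.02,"ty":0,"tz":0.8,"yaw":0},{"tx":0,"ty":0,"tz":0,"yaw":0}]}}

```text
time_s: 8.85
position: [0.6048, -0.1469, 0.191]
tool_rot: [[0.999, -0.046, -0.022], [-0.046, -0.999, 0.005], [-0.023, -0.004, -1.0]]
ft_force: [-0.3, -0.3, -1.9]
grip_width: 0.0132
```

Run:
```python
from h import *
go(.6045,-.147,.178);s=env.observe();print(np.round(s['tool_rot'],4)[:,2],np.round(s['wrist_torque'],2),s['ft_force'])
```

```text
t 8.85 pos [ 0.6048 -0.1469  0.191 ] xang -2.65 tool shift cm [-0.    0.02  1.3 ] q [-24.4  31.8  65.9  -0.3  83.6  68.3]
[-0.0223  0.0046 -0.9997] [-0.05 -0.02  0.  ] [-0.25946469 -0.34700175 -1.91145749]
```

Emit:
{"name": "carry_out", "arguments": {"rows": [{"tx":0,"ty":0,"tz":0.5,"yaw":0},{"tx":0,"ty":0,"tz":0.4,"yaw":0},{"tx":0,"ty":0,"tz":0.2,"yaw":0},{"tx":0,"ty":0,"tz":0,"yaw":0}]}}

```text
time_s: 9.25
position: [0.6049, -0.147, 0.1796]
tool_rot: [[0.999, -0.046, -0.021], [-0.046, -0.999, 0.004], [-0.021, -0.003, -1.0]]
ft_force: [0.1, -0.3, -2.4]
grip_width: 0.0134
```

Emit:
{"name": "carry_out", "arguments": {"rows": [{"tx":0,"ty":0,"tz":0.2,"yaw":0},{"tx":0,"ty":0,"tz":0.1,"yaw":0}]}}

```text
time_s: 9.45
position: [0.605, -0.1471, 0.1769]
tool_rot: [[0.999, -0.046, -0.02], [-0.046, -0.999, 0.004], [-0.02, -0.003, -1.0]]
ft_force: [-0.6, -0.2, -2.1]
grip_width: 0.0135
```

Emit:
{"name": "carry_out", "arguments": {"rows": [{"tx":0,"ty":0,"tz":0.15,"yaw":0},{"tx":0,"ty":0,"tz":0.1,"yaw":0}]}}

```text
time_s: 9.65
position: [0.6053, -0.1472, 0.1753]
tool_rot: [[0.999, -0.046, -0.018], [-0.046, -0.999, 0.003], [-0.019, -0.002, -1.0]]
ft_force: [-1.3, 0.2, 3.0]
grip_width: 0.0129
```

Emit:
{"name": "carry_out", "arguments": {"rows": [{"tx":0,"ty":0,"tz":0.1,"yaw":0}]}}

```text
time_s: 9.75
position: [0.6054, -0.1472, 0.1749]
tool_rot: [[0.999, -0.046, -0.018], [-0.046, -0.999, 0.003], [-0.018, -0.002, -1.0]]
ft_force: [-1.2, 0.5, 4.3]
grip_width: 0.0132
```

Contact at TCP z≈0.175, with about 6 N on the stem. Feeling counterclockwise with a light bias.

Emit:
{"name": "carry_out", "arguments": {"rows": [{"tx":0,"ty":0,"tz":0.06,"yaw":-0.05},{"tx":0,"ty":0,"tz":0.06,"yaw":-0.05},{"tx":0,"ty":0,"tz":0.06,"yaw":-0.05}]}}

```text
time_s: 10.05
position: [0.6055, -0.147, 0.1747]
tool_rot: [[0.994, 0.108, -0.016], [0.108, -0.994, 0.002], [-0.016, -0.004, -1.0]]
ft_force: [-0.2, 1.3, 3.3]
grip_width: 0.0131
```

Emit:
{"name": "carry_out", "arguments": {"rows": [{"tx":0,"ty":0,"tz":0.06,"yaw":-0.06},{"tx":0,"ty":0,"tz":0.06,"yaw":-0.06},{"tx":0,"ty":0,"tz":0.06,"yaw":-0.06}]}}

```text
time_s: 10.35
position: [0.605, -0.1469, 0.1725]
tool_rot: [[0.956, 0.292, -0.017], [0.292, -0.957, 0.002], [-0.016, -0.007, -1.0]]
ft_force: [0.7, 0.6, -1.8]
grip_width: 0.0135
```

The height fell and the load vanished, so it's probably entering. Lowering gently at this angle.

Emit:
{"name": "carry_out", "arguments": {"rows": [{"tx":0,"ty":0,"tz":0.15,"yaw":0},{"tx":0,"ty":0,"tz":0.15,"yaw":0}]}}

```text
time_s: 10.55
position: [0.6048, -0.1468, 0.1687]
tool_rot: [[0.957, 0.291, -0.018], [0.291, -0.957, 0.003], [-0.016, -0.008, -1.0]]
ft_force: [0.9, 0.0, -1.6]
grip_width: 0.0132
```

Emit:
{"name": "carry_out", "arguments": {"rows": [{"tx":0,"ty":0,"tz":0.15,"yaw":0},{"tx":0,"ty":0,"tz":0.1,"yaw":0}]}}

```text
time_s: 10.75
position: [0.6047, -0.1468, 0.1655]
tool_rot: [[0.957, 0.289, -0.018], [0.289, -0.957, 0.003], [-0.017, -0.008, -1.0]]
ft_force: [0.8, -0.4, -1.8]
grip_width: 0.0131
```

Emit:
{"name": "carry_out", "arguments": {"rows": [{"tx":0,"ty":0,"tz":0.12,"yaw":0}]}}

```text
time_s: 10.85
position: [0.6047, -0.1468, 0.1642]
tool_rot: [[0.957, 0.288, -0.018], [0.288, -0.958, 0.003], [-0.017, -0.008, -1.0]]
ft_force: [0.4, -0.2, 2.3]
grip_width: 0.0133
```

Emit:
{"name": "carry_out", "arguments": {"rows": [{"tx":0,"ty":0,"tz":0.1,"yaw":0}]}}

```text
time_s: 10.95
position: [0.6048, -0.1468, 0.1636]
tool_rot: [[0.957, 0.288, -0.017], [0.288, -0.958, 0.003], [-0.016, -0.007, -1.0]]
ft_force: [0.1, 0.9, 3.7]
grip_width: 0.0134
```

Emit:
{"name": "carry_out", "arguments": {"rows": [{"tx":0,"ty":0,"tz":0.05,"yaw":0}]}}

```text
time_s: 11.05
position: [0.6049, -0.1468, 0.1636]
tool_rot: [[0.958, 0.288, -0.017], [0.288, -0.958, 0.002], [-0.015, -0.007, -1.0]]
ft_force: [-2.1, 1.1, 4.0]
grip_width: 0.0134
```

Home: z dropped 12 mm and contact is about 6 N. Turning counterclockwise now, watching the force and wrist moment.

Emit:
{"name": "carry_out", "arguments": {"rows": [{"tx":0,"ty":0,"tz":0.02,"yaw":-0.06},{"tx":0,"ty":0,"tz":0.02,"yaw":-0.06},{"tx":0,"ty":0,"tz":0.02,"yaw":-0.06},{"tx":0,"ty":0,"tz":0.02,"yaw":-0.06}]}}

```text
time_s: 11.45
position: [0.6048, -0.1466, 0.1644]
tool_rot: [[0.858, 0.514, -0.016], [0.514, -0.858, 0.002], [-0.012, -0.01, -1.0]]
ft_force: [-1.3, 0.2, 2.6]
grip_width: 0.0133
```

Run:
```python
from h import *
go(.6049,-.1468);s=env.observe();print(np.round(s['wrist_torque'],3),np.round(s['ft_force'],1))
```

```text
t 11.45 pos [ 0.6048 -0.1466  0.1644] xang 30.91 tool shift cm [ 0.    0.02 -0.  ] q [-24.4  32.9  68.5  -0.3  79.5  34.7]
[ 0.238  0.237 -0.012] [-1.3  0.2  2.6]
```

Emit:
{"name": "carry_out", "arguments": {"rows": [{"tx":0,"ty":0,"tz":0.04,"yaw":-0.07},{"tx":0,"ty":0,"tz":0.04,"yaw":-0.07},{"tx":0,"ty":0,"tz":0.04,"yaw":-0.07},{"tx":0,"ty":0,"tz":0.04,"yaw":-0.07}]}}

```text
time_s: 11.85
position: [0.6045, -0.1463, 0.1641]
tool_rot: [[0.675, 0.738, -0.015], [0.738, -0.675, 0.002], [-0.009, -0.013, -1.0]]
ft_force: [-1.8, 0.1, 2.6]
grip_width: 0.0132
```

Run:
```python
from h import *
go(.6049,-.1468);s=env.observe();print(np.round(s['wrist_torque'],3),np.round(s['ft_force'],1))
im=env.get_image('wrist')[:,:,::-1];cv2.imwrite('pics/w6.png',im)
sc=env.get_image('scene')[:,:,::-1]
g=lambda i,x,y,w:cv2.resize(i[y:y+w,x:x+w],(400,400),interpolation=2)
cv2.imwrite('pics/c6.png',np.hstack([cv2.resize(im,(400,400)),g(sc,150,130,110)]))
```

```text
t 11.85 pos [ 0.6045 -0.1463  0.1641] xang 47.55 tool shift cm [-0.01  0.06 -0.  ] q [-24.4  32.9  68.6  -0.3  79.4  18.1]
[ 0.175  0.342 -0.164] [-1.8  0.1  2.6]
```

View pics/c6.png

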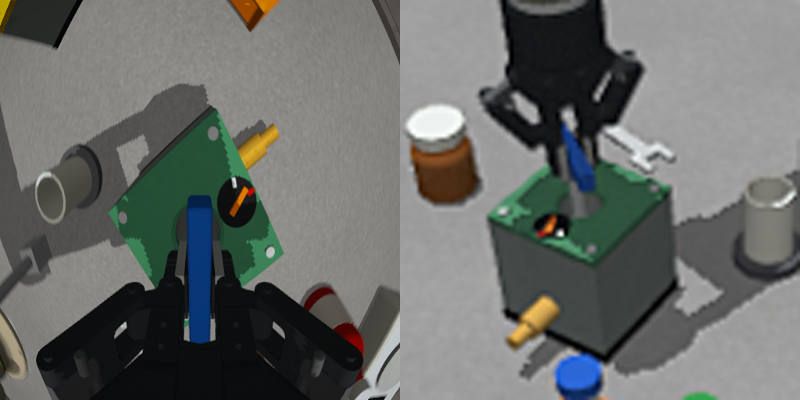

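The pointer has begun to leave the red mark. I'll write a dial reader.

```bash
cat >> h.py <<'E'
def dial(n='wrist'):
    p=env.camera_params(n);im=env.get_image(n)[:,:,::-1];H=cv2.cvtColor(im,cv2.COLOR_BGR2HSV)
    th=np.radians(-8.7);c=np.array([.6021,-.1459])+.038*np.array([np.cos(th),np.sin(th)])
    def sel(m):
        P=np.argwhere(m>0)[:,::-1];W=np.array([onz(n,q,.122,p)[:2] for q in P.astype(float)]) if len(P) else np.zeros((0,2))
        return W[np.hypot(*(W-c).T)<.018]-c
    o=sel(cv2.inRange(H,(8,150,80),(20,255,255)));r=sel(cv2.inRange(H,(0,150,80),(5,255,255)));w=sel(cv2.inRange(H,(0,0,140),(180,60,255)))
    vx,vy,_,_=cv2.fitLine(o.astype(np.float32),2,0,.01,.01).ravel()
    f=lambda v:round(float(np.degrees(np.arctan2(v[1],v[0]))),1)
    print(n,'pointer line',f((vx,vy)),'n',len(o),'red',f(r.mean(0)) if len(r) else None,'white',f(w.mean(0)) if len(w) else None,'ctr',o.mean(0).round(4))
def st():
    s=env.observe();R=s['tool_rot'];print('t',round(s['time_s'],2),np.round(s['position'],4),'xang',round(float(np.degrees(np.arctan2(R[1][0],R[0][0]))),1),'T',np.round(s['wrist_torque'],2),'F',np.round(s['ft_force'],1))
E
python3 - <<'E'
from h import *
st();dial();dial('scene')
E
```

```text
t 11.95 [ 0.6045 -0.1463  0.164 ] xang 47.4 T [ 0.2   0.33 -0.01] F [-1.1  0.6  3.1]
wrist pointer line 14.7 n 234 red -9.4 white 31.5 ctr [ 0.0019 -0.0002]
scene pointer line 9.4 n 11 red -6.4 white 62.9 ctr [ 0.0003 -0.001 ]
```

The pointer is about 0.4 rad off red. Continuing to turn in steps.

Emit:
{"name": "carry_out", "arguments": {"rows": [{"tx":0,"ty":0.02,"tz":0.04,"yaw":-0.07},{"tx":0,"ty":0.02,"tz":0.04,"yaw":-0.07},{"tx":0,"ty":0.02,"tz":0.04,"yaw":-0.07},{"tx":0,"ty":0,"tz":0.04,"yaw":-0.07}]}}

```text
time_s: 12.45
position: [0.6045, -0.1463, 0.1632]
tool_rot: [[0.447, 0.894, -0.016], [0.894, -0.447, 0.003], [-0.005, -0.016, -1.0]]
ft_force: [-1.4, 0.1, 3.4]
grip_width: 0.0135
```

Emit:
{"name": "carry_out", "arguments": {"rows": [{"tx":0,"ty":0,"tz":0.03,"yaw":-0.07},{"tx":0,"ty":0,"tz":0.03,"yaw":-0.07},{"tx":0,"ty":0,"tz":0.03,"yaw":-0.07}]}}

```text
time_s: 12.75
position: [0.6042, -0.1461, 0.1633]
tool_rot: [[0.248, 0.969, -0.016], [0.969, -0.248, 0.003], [-0.001, -0.016, -1.0]]
ft_force: [-2.4, 0.1, 4.9]
grip_width: 0.0132
```

Run:
```python
from h import *
st();dial();dial('scene')
```

```text
t 12.75 [ 0.6042 -0.1461  0.1633] xang 75.6 T [ 0.23  0.47 -0.14] F [-2.4  0.1  4.9]
wrist pointer line 42.3 n 230 red -7.6 white 29.0 ctr [0.0017 0.0007]
scene pointer line 39.3 n 10 red -6.4 white 62.6 ctr [0.0003 0.0006]
```

Emit:
{"name": "carry_out", "arguments": {"rows": [{"tx":0,"ty":0,"tz":0.0,"yaw":-0.06},{"tx":0,"ty":0,"tz":0.02,"yaw":-0.06},{"tx":0,"ty":0,"tz":0.02,"yaw":-0.06},{"tx":0,"ty":0,"tz":0.02,"yaw":-0.05}]}}

```text
time_s: 13.25
position: [0.6039, -0.1461, 0.1634]
tool_rot: [[0.028, 0.999, -0.016], [1.0, -0.028, 0.003], [0.002, -0.017, -1.0]]
ft_force: [-1.8, 0.6, 3.1]
grip_width: 0.0127
```

Run:
```python
from h import *
st();dial();dial('scene')
```

```text
t 13.25 [ 0.6039 -0.1461  0.1634] xang 88.4 T [ 0.27  0.48 -0.11] F [-1.8  0.6  3.1]
wrist pointer line 56.1 n 221 red -8.5 white 16.8 ctr [0.0014 0.0007]
scene pointer line 51.3 n 11 red -6.4 white 62.6 ctr [-0.0008  0.0005]
```

About 1.13 rad now. One small nudge more gives some margin short of the stop.

Emit:
{"name": "carry_out", "arguments": {"rows": [{"tx":0,"ty":0,"tz":0.02,"yaw":-0.03},{"tx":0,"ty":0,"tz":0.02,"yaw":-0.02}]}}

```text
time_s: 13.55
position: [0.6039, -0.1461, 0.1631]
tool_rot: [[-0.019, 1.0, -0.016], [1.0, 0.019, 0.003], [0.003, -0.016, -1.0]]
ft_force: [-2.6, 1.3, 4.0]
grip_width: 0.0134
```

Run:
```python
from h import *
st();dial();dial('scene')
im=cv2.imread('pics/w4.png')
```

```text
t 13.55 [ 0.6039 -0.1461  0.1631] xang 91.1 T [ 0.26  0.54 -0.13] F [-2.6  1.3  4. ]
wrist pointer line 58.9 n 215 red -9.1 white 16.9 ctr [0.0015 0.0008]
scene pointer line 55.0 n 11 red -6.4 white 62.6 ctr [-0.0007  0.0003]
```

Pointer at 58.9° against red -9°, so about 1.18 rad, with the moment still at its running value. Easing off the load and opening the jaws.

Emit:
{"name": "carry_out", "arguments": {"rows": [{"tx":0,"ty":0,"tz":-0.1,"yaw":0},{"tx":0,"ty":0,"tz":0,"yaw":0}]}}

```text
time_s: 13.85
position: [0.6039, -0.146, 0.164]
tool_rot: [[-0.017, 1.0, -0.017], [1.0, 0.017, 0.003], [0.003, -0.017, -1.0]]
ft_force: [-1.8, 1.3, 2.7]
grip_width: 0.0134
```

Emit:
{"name": "carry_out", "arguments": {"rows": [{"tx":0,"ty":0,"tz":0,"yaw":0},{"tx":0,"ty":0,"tz":0,"yaw":0},{"tx":0,"ty":0,"tz":0,"yaw":0},{"tx":0,"ty":0,"tz":0,"yaw":0},{"tx":0,"ty":0,"tz":0,"yaw":0},{"tx":0,"ty":0,"tz":0,"yaw":0},{"tx":0,"ty":0,"tz":0,"yaw":0},{"tx":0,"ty":0,"tz":0,"yaw":0}], "jaw": -1}}

```text
time_s: 14.65
position: [0.6046, -0.1464, 0.1628]
tool_rot: [[-0.017, 1.0, -0.016], [1.0, 0.017, 0.002], [0.003, -0.016, -1.0]]
ft_force: [0.8, 0.7, -0.2]
grip_width: 0.0856
```

Run:
```python
from h import *
st();dial();dial('scene')
```

```text
t 14.65 [ 0.6046 -0.1464  0.1628] xang 91.0 T [-0.04  0.01  0.02] F [ 0.8  0.7 -0.2]
wrist pointer line 59.1 n 214 red -9.2 white 26.7 ctr [0.0015 0.0007]
scene pointer line 55.0 n 11 red -6.4 white 62.6 ctr [-0.0007  0.0003]
```

Released. Retracting straight up.

Emit:
{"name": "carry_out", "arguments": {"rows": [{"tx":0,"ty":0,"tz":-1.0,"yaw":0},{"tx":0,"ty":0,"tz":-2.0,"yaw":0},{"tx":0,"ty":0,"tz":-3.0,"yaw":0},{"tx":0,"ty":0,"tz":-3.0,"yaw":0},{"tx":0,"ty":0,"tz":-3.0,"yaw":0},{"tx":0,"ty":0,"tz":0,"yaw":0},{"tx":0,"ty":0,"tz":0,"yaw":0}]}}

```text
time_s: 15.45
position: [0.6061, -0.1465, 0.2913]
tool_rot: [[-0.017, 1.0, -0.014], [1.0, 0.017, 0.002], [0.002, -0.014, -1.0]]
ft_force: [-0.7, -0.5, -0.4]
grip_width: 0.0856
```

Run:
```python
from h import *
st();dial();dial('scene')
p=env.camera_params('wrist');im=env.get_image('wrist')[:,:,::-1];sc=env.get_image('scene')[:,:,::-1]
H=cv2.cvtColor(im,cv2.COLOR_BGR2HSV);Hs=cv2.cvtColor(sc,cv2.COLOR_BGR2HSV)
for n,h in(('wrist',H),('scene',Hs)):
    for c,s,pts in blobs(cv2.inRange(h,(105,150,60),(125,255,255)),60):
        w=onz(n,c,.172,p if n=='wrist' else None)
        if np.hypot(w[0]-.602,w[1]+.146)<.06: print(n,c,w)
g=lambda i,x,y,w:cv2.resize(i[y:y+w,x:x+w],(400,400),interpolation=2)
cv2.imwrite('pics/c7.png',np.hstack([cv2.resize(im,(400,300)),cv2.resize(sc,(400,300))]))
```

```text
t 15.45 [ 0.6061 -0.1465  0.2913] xang 91.0 T [ 0.   -0.01 -0.01] F [-0.7 -0.5 -0.4]
wrist pointer line 55.5 n 89 red -9.9 white None ctr [0.0016 0.0007]
scene pointer line 53.5 n 14 red -6.4 white 62.6 ctr [-0.0019 -0.0009]
wrist [251.7 187.8] [ 0.6022828  -0.14517763  0.172     ]
scene [197.7 171.9] [ 0.60358007 -0.14399639  0.172     ]
```

View pics/c7.png

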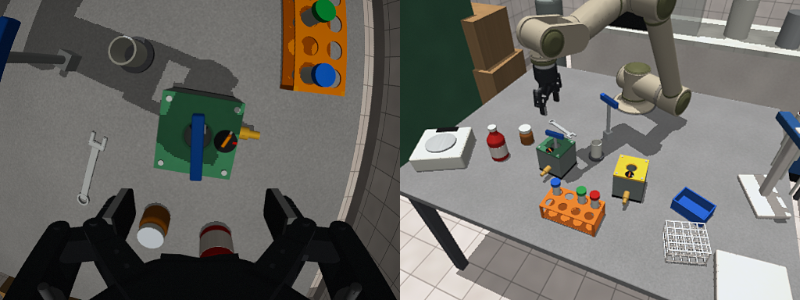

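The key stands upright, centred within 1–2 mm, and the gripper is clear. The bar partly hides the dial, so I'll take one clean reading from the side.

Emit:
{"name": "carry_out", "arguments": {"rows": [{"tx":-1,"ty":3,"tz":0,"yaw":0},{"tx":-1,"ty":3,"tz":0,"yaw":0},{"tx":0,"ty":0,"tz":0,"yaw":0},{"tx":0,"ty":0,"tz":0,"yaw":0}]}}

```text
time_s: 16.05
position: [0.6667, -0.1654, 0.2844]
tool_rot: [[-0.017, 1.0, -0.025], [1.0, 0.017, 0.006], [0.007, -0.025, -1.0]]
ft_force: [-0.0, 0.4, 0.3]
grip_width: 0.0855
```

Run:
```python
from h import *
st();dial();dial();dial('scene');dial('top')
im=env.get_image('wrist')[:,:,::-1];H=cv2.cvtColor(im,cv2.COLOR_BGR2HSV)
p=env.camera_params('wrist');V=np.array(p['view'])
# crop around dial
best=min(((u,v) for u in range(0,512,4) for v in range(0,384,4)),key=lambda q:np.hypot(*(onz('wrist',q,.12,p)[:2]-[.6397,-.1517])))
x,y=max(best[0]-40,0),max(best[1]-40,0);cv2.imwrite('pics/c8.png',cv2.resize(im[y:y+80,x:x+80],(400,400),interpolation=2));print(best)
```

```text
t 16.05 [ 0.6667 -0.1654  0.2844] xang 90.9 T [ 0.02  0.01 -0.  ] F [-0.   0.4  0.3]
wrist pointer line 58.3 n 78 red -8.0 white None ctr [0.0009 0.0014]
wrist pointer line 57.9 n 79 red -8.2 white None ctr [0.0007 0.0013]
scene pointer line 57.7 n 10 red -6.4 white 62.6 ctr [0.0001 0.0011]Traceback (most recent call last):
  File "<stdin>", line 2, in <module>
  File "h.py", line 31, in dial
    vx,vy,_,_=cv2.fitLine(o.astype(np.float32),2,0,.01,.01).ravel()
              ~~~~~~~~~~~^^^^^^^^^^^^^^^^^^^^^^^^^^^^^^^^^^
cv2.error: OpenCV(4.12.0) /io/opencv/modules/imgproc/src/linefit.cpp:50: error: (-215:Assertion failed) count > 0 in function 'fitLine2D_wods'
```

Clean readings put the pointer at about 58°, which is 1.16 rad past red. The robot is clear and the key at rest, so I'm handing in.

```bash
python3 -c "
from rig import env
print(env.close_job())"
```

```text
the job is handed in; nothing more can be done
None
```

The gas line is open and handed in at about 16 s of the 53 s allowed. I took the smaller key from its stand and lowered it down the green box. After feeling counterclockwise it dropped about 12 mm onto the square stem. I then turned it counterclockwise until it was nearly at the stop, released it and backed the gripper away.

**Last checks:**
- **Valve:** the clear dial readings after release put the pointer 58–59° in the world frame, against red at about -9°. That is roughly 1.16–1.18 rad, and 1.08 is needed.
- **Key:** it stands upright with its bar within about 1–2 mm of the shaft centre.
- **Forces:** the net load I read on the stem never passed about 7 N, and the moment never rose as it would against the stop. The gripper touches nothing, with wrist force near zero.
- **Surroundings:** nothing else on the bench looked disturbed in the last overall view.

**Checks that disagreed or failed:**
- **Coarse readings:** the scene camera's dial readings ran 2–5° lower than the wrist camera's, and its last one agreed (57.7°). One wrist reading, with the bar hiding part of the dial, gave 55.5°.
- **No top-camera reading:** it found no pointer at the end. That error stopped the script before it saved the last dial close-up, so the final dial reading rests on the computed angles, not a picture.

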